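# Set out the smear-staining kit round the slide box

### The arm

A 7-joint arm with a two-finger parallel gripper is mounted at the origin on a cart in front of the work surface, level with it; the furniture and walls round the work are solid. World frame = base frame: x ahead of the robot, y to its left, z up, the work surface at z = 0. Lengths are in m, angles in rad, forces in N, time in s.
With the tool pointing down it reaches from about 0.425 to 0.875 m from the base axis. Payload 4.7 kg.
Tool frame: the origin (TCP) lies midway between the tips of the shut fingers; the grasp point (between the pads) lies bot.hold_point_z behind it (bot.hold_point_z is the distance from the TCP to the grasp point, in m); x points along the fingers, y is the direction in which the jaws open and shut, and the axes are right-handed (so a half turn about x gives the same grasp; the last joint's range is limited). The gripper opens to 85 mm and grips with 20 to 120 N. Pads are 22 mm wide; open, the fingers measure 114 mm over their backs; the gripper's body (76 mm by 85 mm) begins 54 mm behind the grasp point. The pads swing forward as they close: fully open they stand 13 mm farther back than shut.
Start: joints at [-1.105, 0.321, -0.07, 1.45, 0.023, 1.371, -0.057], TCP at [0.284, 0.585, 0.231] pointing down, gripper open.
Joint ranges: [-2.86, 2.86], [-0.3, 2.09], [-1.38, 1.24], [0.06, 2.45], [-1.56, 4.7], [0.09, 2.05], [-2.69, 2.69]. Speed limits (rad/s): [2.57, 2.57, 3.14, 3.14, 3.14, 3.14, 3.14].

### API

Orientations are given as a rotation vector (axis times angle).
In Python, from cell import bot gives the robot as it stands.
- The arm moves only by the shell command python3 -m creep 'ROWS' [OPENING] [FORCE]. ROWS is JSON, a list of rows, each a list of 4 numbers: the shift along the world's x, y, z in m, then the turn about the world's z in degrees. A call has 1 to 5 rows; each row is the pose to reach, as a shift and turn from the pose commanded when the call began; what a row does not reach only later rows make up. A row lasts 1/10 s, in which the tool goes at most 50 mm and 8.59 degrees, less where a joint would pass 70% of its speed; a pose out of reach is approached as far as the arm can. A call with a gripper value outside its range is refused whole. OPENING is the finger opening in m, from 0 to 0.0854, set as the call begins (- or left out, the last holds). The fingers move at their own pace and stop on an object; FORCE is the grip in N (left out, the last holds). Time passes only in rows, so rows that repeat a pose let the fingers close. It gives the time, the measured TCP pose, the force and the opening at its end, in the units of the state.
- bot.get_state(): the state, without advancing time (a new reading comes with each control period).
- bot.read_camera(name): name is "scene" or "side" or "wrist"; returns (picture, depth): 420x560x3 uint8, red, green, blue; 420x560 float32, m along the optical axis (not along the pixel's ray), 0 where there is no reading.
- bot.camera_model(name): a dict with "camera_matrix" (3x3 intrinsics, pixels), "dist_coeffs" ([k1, k2, p1, p2, k3] as OpenCV has them; the pictures are not rectified), "world_to_cam" (4x4, takes a point from world to camera coordinates); the wrist camera has in their place "T_tool_cam" (4x4, takes a point from camera to tool coordinates, whose origin is the TCP and whose axes are the tool frame's). Camera axes: x right, y up, looking along -z (the intrinsics and any distortion apply to the point x, -y, -z); pixel columns grow to the right and rows downward; lengths in m; the calibration is good to about 2 mm. A picture is of the moment at which its call begins: read the wrist's pose just before it. camera_model takes no time and is no camera call.
- bot.job_done(): hands the job in, once; it reports no verdict.
The state is a dict: "time_s": time; "qpos": joint angles; "qd": joint speeds; "joint_efforts": joint torques, N m; "tcp_pos": TCP position; "ee_rot": TCP orientation; "ft_force": force on the tool from outside, world axes, zero at the start; "ft_torque": the same for the moment, N m; "width": finger opening in m.
Only numpy, scipy, OpenCV 4.12 (cv2) and the standard library are available. Lean on these libraries where they do the work, as an engineer would, in place of code of your own. Each camera call takes 0.05 s, during which the arm holds its last target. There are 200 camera calls.

### The job

Set out the smear-staining kit round the blue slide box, which stays where it is: lay the cover-slip carton flat on top of the slide box, centred and lengthwise along it, and stand the three bottles upright on the worktop in a straight row behind the box (on its side away from the robot), parallel to its long side, with the row's centre line 7.5 cm behind the box's centre line. The small dropper bottle goes in the middle of the row, straight behind the centre of the box; the tall dark blue stain bottle goes to its left (seen from the robot) and the shorter purple one to its right, each 5.5 cm from the dropper, centre to centre. Leave the test-strip vial, the timer and the tape roll where they are.

Things in the scene. Friction and masses are not known exactly. Their poses are not given: they have to be found in the camera images.
- slide_box_center (a point): Centre (16 mm above the worktop) of the blue slide box with closed lid, the reference for the layout; 40 mm deep (x) x 90 mm long (y) x 32 mm high (flat top; it bears loads at 31 to 32 mm). It is fixed to the worktop and its lid does not open. Its own +x points to its back, away from the robot; its +y points along its long side to the left seen from the robot; it may be turned up to 0.2 rad.
- carton_center (a point): Centre (half-way up) of the loose white cover-slip carton, a plain block 42 mm (x) x 60 mm (y, its length) x 30 mm high, lying flat; it starts turned by up to 0.4 rad. Either way round is right.
- tall_bottle_center (a point): Centre (49 mm above its foot) of the loose tall stain bottle: round, dark blue with a narrow blue cap; body 41 mm across (45 with label) up to 72 mm, cap 29 mm across, 98 mm high in all. Its z points up. (A brown bottle with white cap by the wall, beyond reach, is not part of the job.)
- squat_bottle_center (a point): Centre (41 mm above its foot) of the loose shorter stain bottle: round, purple with a narrow red cap; body 36 mm across (39 with label) up to 60 mm, cap 25 mm across, 82 mm high in all. Its z points up.
- dropper_center (a point): Centre (31 mm above its foot) of the loose small dropper bottle (immersion oil): round, brown with black cap; body 23 to 25 mm across up to 39 mm, cap 18 mm across, 62 mm high in all, the smallest of the bottles. Its z points up.
- strip_vial_center (a point): Bystander, leave alone. Centre (49 mm up) of the loose test-strip vial: white round vial 36 mm across with a green cap WIDER than its body (44 mm), 98 mm high; it stands among the bottles.
- timer_center (a point): Bystander, leave alone. Centre (12 mm up) of the loose white bench timer, 60 x 68 x 24 mm, beyond the bottles.
- tape_roll_center (a point): Bystander, leave alone. Centre (12 mm up) of the loose roll of tan tape lying flat, 100 mm across, 25 mm high, beyond the bottles.
- microscope_mark (a point): Obstacle, fixed: a point 200 mm above the worktop in the middle of the microscope, 400 mm tall, whose foot covers about 0.40 to 0.70 m in x and -0.16 to 0.03 m in y; its eyepieces reach towards the robot to about x = 0.40 m at 350 to 400 mm height. All the work is to its left (greater y): pass round it on the robot's side or above it.
Things that resemble listed ones, but are neither listed nor needed, are in the scene too. What is shaped like the part that bears carton_center but orange is not meant.

How it is judged:
At the end, for the whole second after the job is handed in: In the box's frame the bottles stand upright 75 mm behind its centre: dropper at 0, tall one 55 mm left, shorter one 55 mm right (all within 15 mm). The carton lies flat on the box, within 10 mm across, 15 mm along and 0.2 rad. All released, at rest (x of tall_bottle_center in the frame of slide_box_center between 0.06 and 0.09 m and y of tall_bottle_center in the frame of slide_box_center between 0.04 and 0.07 m and height (world z) of tall_bottle_center between 0.044 and 0.054 m and angle between each of tall_bottle_center, dropper_center, squat_bottle_center, carton_center's own z axis and vertical below 0.1 rad and x of dropper_center in the frame of slide_box_center between 0.06 and 0.09 m and y of dropper_center in the frame of slide_box_center between -0.015 and 0.015 m and height (world z) of dropper_center between 0.026 and 0.036 m and x of squat_bottle_center in the frame of slide_box_center between 0.06 and 0.09 m and y of squat_bottle_center in the frame of slide_box_center between -0.07 and -0.04 m and height (world z) of squat_bottle_center between 0.036 and 0.046 m and x of carton_center in the frame of slide_box_center between -0.01 and 0.01 m and y of carton_center in the frame of slide_box_center between -0.015 and 0.015 m and z of carton_center in the frame of slide_box_center between 0.026 and 0.036 m and angle between the y axis of carton_center and the y axis of slide_box_center, either way round below 0.2 rad and linear speed of each of carton, tall_bottle, squat_bottle, dropper below 0.02 m/s); the robot touches nothing.
It fails at once if the test-strip vial is shifted by more than 25 mm (distance of strip_vial_center from where it was at the start of the episode above 0.025 m).
It fails at once if the timer is shifted by more than 25 mm (distance of timer_center from where it was at the start of the episode above 0.025 m).
It fails at once if the tape roll is shifted by more than 25 mm (distance of tape_roll_center from where it was at the start of the episode above 0.025 m).
It also fails if it takes over 126 s, if anything falls off the work surface, if the arm or the gripper's body presses on something with over 40 N, if the wrist force passes 120 N, or if a joint passes its speed limit or range.

## Working session

There is one attempt and no reset: what is moved stays moved. The work goes in short steps, Python scripts to look and compute and a shell command to move; the robot and the scene stay as the last step left them, time stands still between calls to the robot, and variables do not carry over. Pictures are saved under pics/ and viewed, about 12 in all and at most 16, crops included, and the job is handed in when it is done.

```bash
ls; mkdir -p pics; python3 - <<'E'
from cell import bot
import cv2,numpy as np
np.set_printoptions(precision=4,suppress=True)
s=bot.get_state();print(s,bot.hold_point_z)
for n in("scene","side","wrist"):
    im,d=bot.read_camera(n);cv2.imwrite(f"pics/{n}0.png",im[:,:,::-1]);np.save(f"pics/{n}0.npy",d)
    print(n,bot.camera_model(n),(d>0).mean())
E
```

```text
pics
{'time_s': 0.0, 'qpos': array([-1.1049,  0.3218, -0.0701,  1.4517,  0.0226,  1.3707, -0.0569]), 'qd': array([-0.0004,  0.0004, -0.0013,  0.0017,  0.0006,  0.0011, -0.0009]), 'joint_efforts': array([  0.0001, -49.3578,  -0.382 , -31.4339,   0.0129,   0.0112,
        -0.    ]), 'tcp_pos': array([0.2836, 0.5843, 0.2302]), 'ee_rot': array([ 0.3528,  1.542 , -0.3558]), 'ft_force': array([ 0.1509, -0.052 , -0.3658]), 'ft_torque': array([ 0.0051, -0.0367,  0.0233]), 'width': 0.08578405777270054} 0.0187
scene {'camera_matrix': array([[455.8614,   0.    , 275.1494],
       [  0.    , 455.8614, 205.577 ],
       [  0.    ,   0.    ,   1.    ]]), 'dist_coeffs': array([-0.0369,  0.    ,  0.    ,  0.    ,  0.    ]), 'world_to_cam': array([[ 0.6464,  0.763 ,  0.0029, -0.5011],
       [-0.6677,  0.5638,  0.4861,  0.2221],
       [ 0.3692, -0.3161,  0.8739, -1.3621],
       [ 0.    ,  0.    ,  0.    ,  1.    ]])} 0.9963520408163266
side {'camera_matrix': array([[464.6705,   0.    , 284.9858],
       [  0.    , 464.6705, 210.1677],
       [  0.    ,   0.    ,   1.    ]]), 'dist_coeffs': array([-0.0192,  0.    ,  0.    ,  0.    ,  0.    ]), 'world_to_cam': array([[-0.9841, -0.1777,  0.0084,  0.6339],
       [ 0.0858, -0.433 ,  0.8973, -0.1129],
       [-0.1558,  0.8837,  0.4414, -1.0919],
       [ 0.    ,  0.    ,  0.    ,  1.    ]])} 0.9186479591836735
wrist {'camera_matrix': array([[335.176 ,   0.    , 274.4945],
       [  0.    , 335.176 , 207.9472],
       [  0.    ,   0.    ,   1.    ]]), 'dist_coeffs': array([-0.0822,  0.    ,  0.    ,  0.    ,  0.    ]), 'T_tool_cam': array([[-0.0001,  0.2664, -0.9638, -0.1428],
       [ 1.    , -0.0004, -0.0003,  0.0003],
       [-0.0005, -0.9638, -0.2664, -0.0678],
       [ 0.    ,  0.    ,  0.    ,  1.    ]])} 0.9960374149659864
```

View pics/scene0.png

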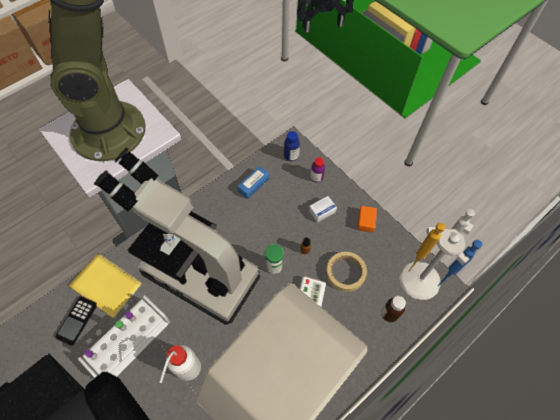

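View pics/side0.png

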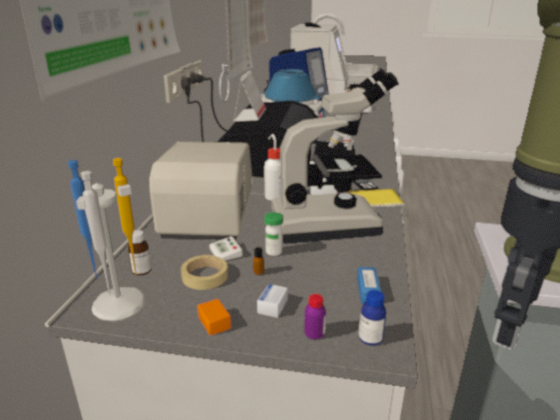

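The scene view shows the box at (253,182), the tall blue bottle at (292,146) and the purple one at (318,170). The white carton is at (322,209), the dropper at (306,246), the vial at (275,259), the timer at (313,290) and the tape at (346,270).

Lookalikes:
- The orange block at (368,218) has the carton's shape; the white timer at (313,290) could also be confused with it. I choose the white carton at (322,209).
- The brown bottle with a white cap at (396,308) resembles the dropper. I choose the small one with a black cap at (306,246).
- The blue wash bottle at (465,258) resembles the tall bottle. I choose (292,146).

```bash
cat > h.py <<'E'
from cell import bot
import cv2,numpy as np
from scipy.spatial.transform import Rotation as R
np.set_printoptions(precision=4,suppress=True)
def grab(n,tag=None):
    s=bot.get_state();im,d=bot.read_camera(n);m=bot.camera_model(n)
    if tag: cv2.imwrite(f"pics/{tag}.png",im[:,:,::-1])
    if n=="wrist":
        T=np.eye(4);T[:3,:3]=R.from_rotvec(s["ee_rot"]).as_matrix();T[:3,3]=s["tcp_pos"];T=T@m["T_tool_cam"]
    else: T=np.linalg.inv(m["world_to_cam"])
    return im,d,m,T
def cloud(d,m,T):
    h,w=d.shape;u,v=np.meshgrid(np.arange(w),np.arange(h))
    p=cv2.undistortPoints(np.stack([u,v],-1).reshape(-1,1,2).astype(float),m["camera_matrix"],m["dist_coeffs"]).reshape(h,w,2)
    c=np.stack([p[...,0]*d,-p[...,1]*d,-d],-1)
    W=c@T[:3,:3].T+T[:3,3];W[d<=0]=np.nan;return W
def pix(P,m,T):
    c=(np.asarray(P)-T[:3,3])@T[:3,:3];c=c*[1,-1,-1]
    return cv2.projectPoints(c.reshape(-1,1,3).astype(float),np.zeros(3),np.zeros(3),m["camera_matrix"],m["dist_coeffs"])[0].reshape(-1,2)
def rect(p):  # centre, yaw of long side from +y, dims
    (cx,cy),(a,b),t=cv2.minAreaRect((p[:,:2]*1000).astype(np.float32))
    t=np.radians(t)
    if a>b: t=t-np.pi/2; a,b=b,a   # long side along y
    t=(t+np.pi/2)%np.pi-np.pi/2
    return np.array([cx/1000,cy/1000]),t,np.array([a,b])
E
cat > m0.py <<'E'
from h import *
C={}
for n in("scene","side"):
    im,d,m,T=grab(n);W=cloud(d,m,T);C[n]=(im,W)
    roi={"scene":dict(box=(225,155,285,205),tall=(275,120,308,168),squat=(302,148,335,190),carton=(300,190,345,228),drop=(293,230,318,262),vial=(258,238,292,280),orange=(352,200,385,238),timer=(298,272,330,308),tape=(322,250,372,292)),
         "side":dict(box=(350,258,388,305),tall=(350,285,395,350),squat=(298,288,332,345),carton=(252,280,294,320),drop=(245,242,270,280),vial=(258,208,290,260))}[n]
    zt=dict(box=.032,tall=.098,squat=.082,carton=.03,drop=.062,vial=.098,orange=.03,timer=.024,tape=.025)
    for k,(a,b,c,e) in roi.items():
        P=W[b:e,a:c].reshape(-1,3);P=P[~np.isnan(P).any(1)]
        top=P[np.abs(P[:,2]-zt[k])<.006]
        if len(top)<4: print(n,k,len(top),P[:,2].max());continue
        if k in("box","carton","orange","timer"): c0,t,dm=rect(top);print(n,k,len(top),c0,"yaw %.3f"%t,dm,top[:,2].mean())
        else:
            lo,hi=np.percentile(top[:,:2],[3,97],axis=0);print(n,k,len(top),(lo+hi)/2,(hi-lo)*1e3,top[:,2].mean(),P[:,2].max())
im,W=C["scene"];z=W[140:300,220:380,2];print(np.nanmedian(z[np.abs(z)<.01]))
E
python3 m0.py
```

```text
scene box 404 [0.4291 0.2144] yaw 0.137 [40.3557 91.5056] 0.03243039687189869
scene tall 89 [0.4216 0.3597] [25.5941 25.1105] 0.09803639371950704 0.10300299398314172
scene squat 70 [0.5233 0.3657] [23.0495 21.4885] 0.0821874822985363 0.08783193269696332
scene carton 341 [0.6136 0.3027] yaw -0.145 [43.9117 61.1467] 0.03107664499083901
scene drop 47 [0.6683 0.1918] [14.5761 16.2575] 0.06163358955494637 0.06644144888122128
scene vial 264 [0.6532 0.1006] [38.5637 38.6679] 0.09831458582138859 0.10302451940934543
scene orange 326 [0.7109 0.3712] yaw 0.689 [39.5862 61.7047] 0.031103944154306395
scene timer 312 [0.7526 0.1412] yaw 0.511 [61.4365 84.0601] 0.021791907923869164
scene tape 512 [0.7795 0.2273] [89.8038 90.6208] 0.024855252667463135 0.032789588491068944
side box 446 [0.4309 0.2153] yaw 0.129 [38.6336 91.4235] 0.031107373522830172
side tall 175 [0.4235 0.3619] [25.5921 26.7214] 0.09671565699233127 0.0997883524960792
side squat 131 [0.525  0.3682] [22.5995 22.1808] 0.08080430165807076 0.08387437057541075
side carton 448 [0.6158 0.3037] yaw -0.177 [43.1724 61.6024] 0.029941032220672712
side drop 45 [0.6694 0.1936] [14.633  15.8724] 0.0602653475706724 0.06305029901373338
side vial 167 [0.6539 0.1037] [38.6149 39.6548] 0.096952059567692 0.0994765011723911
0.0009874487663827924
```

View pics/wrist0.png

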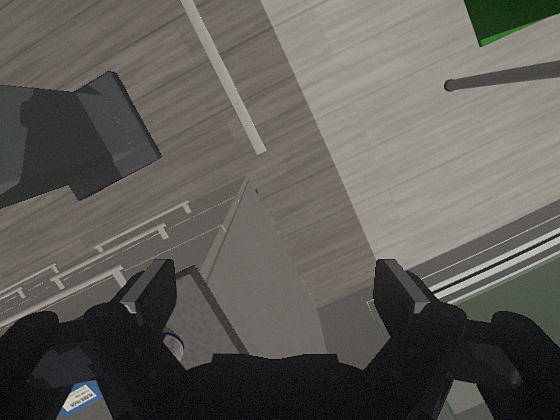

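```bash
python3 - <<'E'
from h import *
s=bot.get_state();M=R.from_rotvec(s["ee_rot"]).as_matrix();print(M)
im=cv2.imread("pics/scene0.png");cv2.imwrite("pics/crop0.png",cv2.resize(im[120:310,225:405],None,fx=3,fy=3,interpolation=cv2.INTER_CUBIC))
b=np.array([.430,.2149]);t=.133;ex=np.array([np.cos(t),np.sin(t)]);ey=np.array([-ex[1],ex[0]])
for k,x,y in(("drop",.075,0),("tall",.075,.055),("squat",.075,-.055)):print(k,b+x*ex+y*ey)
a=np.degrees(np.arctan2(M[1,1],M[0,1]));print("tool y yaw",a,"turn to box x",np.degrees(t)-a,"mod 180")
E
```

```text
[[-0.0003  0.4366  0.8997]
 [-0.0008  0.8997 -0.4366]
 [-1.     -0.0008  0.0001]]
drop [0.5043 0.2248]
tall [0.497  0.2794]
squat [0.5116 0.1703]
tool y yaw 64.11398919339652 turn to box x -56.49365051815657 mod 180
```

View pics/crop0.png

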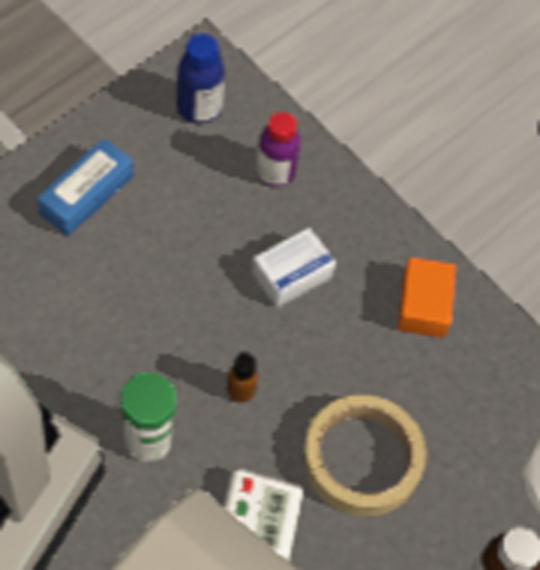

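The crop confirms the choices. The carton is white with a blue stripe at (293,266), the dropper has its black cap at (243,370), and the orange block is left alone. Next I move above the dropper.

```bash
python3 -m creep '[[0.03,-0.03,0,-5],[0.065,-0.065,0,-10],[0.1,-0.1,0,-15],[0.135,-0.135,0,-20],[0.165,-0.165,0,-25]]' 0.055 40
python3 -m creep '[[0.03,-0.03,0,-5],[0.065,-0.065,0,-10],[0.1,-0.1,0,-15],[0.135,-0.135,0,-20],[0.165,-0.165,0,-25]]'
python3 -m creep '[[0.025,-0.03,-0.02,-4],[0.055,-0.062,-0.05,-6.5],[0.055,-0.062,-0.08,-6.5],[0.055,-0.062,-0.1,-6.5],[0.055,-0.062,-0.1,-6.5]]'
```

```text
time_s: 0.75
tcp_pos: [0.4508, 0.4172, 0.2315]
ee_rot: [0.697, 1.455, -0.697]
ft_force: [0.7, 0.3, 0.5]
width: 0.0552
time_s: 1.25
tcp_pos: [0.6155, 0.2521, 0.2314]
ee_rot: [1.029, 1.313, -1.03]
ft_force: [-0.1, 0.0, -0.2]
width: 0.0551
time_s: 1.75
tcp_pos: [0.6664, 0.1918, 0.1269]
ee_rot: [1.106, 1.273, -1.117]
ft_force: [-0.5, 0.5, 0.5]
width: 0.0553
```

```bash
python3 -m creep '[[0.002,0.001,-0.03,0],[0.002,0.001,-0.06,0],[0.002,0.001,-0.09,0],[0.002,0.001,-0.115,0],[0.002,0.001,-0.117,0]]'
python3 -m creep '[[0,0,0,0],[0,0,0,0],[0,0,0,0],[0,0,0,0],[0,0,0,0]]' 0.01 40
python3 -m creep '[[0,0,0.01,0],[0,0,0.04,0],[0,0,0.07,0],[0,0,0.1,0],[0,0,0.11,0]]'
```

```text
time_s: 2.25
tcp_pos: [0.6686, 0.194, 0.0118]
ee_rot: [1.107, 1.272, -1.114]
ft_force: [-0.4, 0.4, -0.1]
width: 0.0553
time_s: 2.75
tcp_pos: [0.6726, 0.1945, 0.0172]
ee_rot: [1.114, 1.267, -1.107]
ft_force: [-1.2, -0.2, 6.7]
width: 0.0216
time_s: 3.25
tcp_pos: [0.6729, 0.1941, 0.1291]
ee_rot: [1.115, 1.266, -1.106]
ft_force: [1.1, 0.6, 0.3]
width: 0.022
```

```bash
python3 - <<'E'
from h import *
print(bot.get_state()["tcp_pos"])
im,d,m,T=grab("side");p=pix(bot.get_state()["tcp_pos"],m,T)[0].astype(int);print(p)
W=cloud(d,m,T)
c=im[p[1]-90:p[1]+90,p[0]-120:p[0]+120];cv2.imwrite("pics/s1.png",cv2.resize(c,None,fx=3,fy=3)[:,:,::-1])
w=W[p[1]-20:p[1]+50,p[0]-30:p[0]+30];q=im[p[1]-20:p[1]+50,p[0]-30:p[0]+30].astype(int)
k=(q[...,0]>q[...,2]+35);P=w[k];print(len(P),np.nanmin(P,0),np.nanmax(P,0),np.nanmedian(P,0))
E
```

```text
[0.6729 0.1941 0.1291]
[255 221]
239 [ 0.6606  0.1221 -0.0009] [0.7527 0.2326 0.1579] [0.674  0.2017 0.1318]
```

View pics/s1.png

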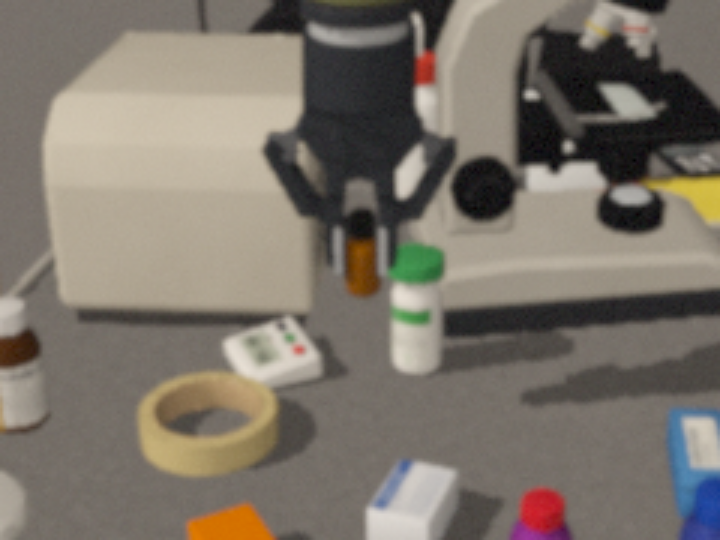

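The dropper hangs upright between the pads at (362,260) in the crop, and the vial is untouched. Next I carry it to the row.

```bash
python3 -m creep '[[-0.03,0.005,0,0],[-0.07,0.012,0,0],[-0.11,0.02,0,0],[-0.15,0.028,0,0],[-0.168,0.032,0,0]]'
python3 -m creep '[[0,0,-0.03,0],[0,0,-0.06,0],[0,0,-0.085,0],[0,0,-0.1,0],[0,0,-0.1,0]]'
```

```text
time_s: 3.8
tcp_pos: [0.498, 0.2266, 0.1225]
ee_rot: [1.106, 1.273, -1.112]
ft_force: [0.6, -0.7, -0.7]
width: 0.0221
time_s: 4.3
tcp_pos: [0.5004, 0.2246, 0.0214]
ee_rot: [1.106, 1.271, -1.116]
ft_force: [-0.9, -0.2, 0.1]
width: 0.0221
```

```bash
python3 -m creep '[[0.003,0.001,0,0],[0.003,0.001,-0.003,0],[0.003,0.001,-0.004,0],[0.003,0.001,-0.005,0],[0.003,0.001,-0.005,0]]'
```

```text
time_s: 4.8
tcp_pos: [0.5059, 0.2269, 0.0197]
ee_rot: [1.111, 1.269, -1.11]
ft_force: [0.2, 0.1, 0.6]
width: 0.0218
```

```bash
python3 -m creep '[[-0.001,-0.001,-0.002,0],[-0.001,-0.001,-0.003,0],[-0.001,-0.001,-0.003,0]]'
python3 -m creep '[[0,0,0,0],[0,0,0,0],[0,0,0,0],[0,0,0,0]]' 0.045
python3 -m creep '[[0,0,0.02,0],[0,0,0.05,0],[0,0,0.09,0],[0,0,0.13,0],[0,0,0.16,0]]'
```

```text
time_s: 5.1
tcp_pos: [0.5048, 0.2257, 0.0171]
ee_rot: [1.111, 1.269, -1.111]
ft_force: [-1.4, -0.5, 6.8]
width: 0.0217
time_s: 5.5
tcp_pos: [0.5047, 0.2257, 0.0162]
ee_rot: [1.111, 1.269, -1.111]
ft_force: [-0.0, 0.2, -0.1]
width: 0.0453
time_s: 6.0
tcp_pos: [0.5055, 0.226, 0.179]
ee_rot: [1.113, 1.268, -1.109]
ft_force: [0.4, 1.9, -0.0]
width: 0.0454
```

```bash
python3 -m creep '[[0.004,0.03,0,0],[0.01,0.07,0,0],[0.015,0.11,0,0],[0.0185,0.141,0,0],[0.0185,0.141,0,0]]' 0.072
python3 -m creep '[[0,0,-0.03,0],[0,0,-0.07,0],[0,0,-0.11,0],[0,0,-0.14,0],[0,0,-0.15,0]]'
python3 -m creep '[[0,0,0,0],[0,0,0,0]]'
```

```text
time_s: 6.5
tcp_pos: [0.5213, 0.3729, 0.1754]
ee_rot: [1.106, 1.275, -1.105]
ft_force: [0.1, -0.7, -0.0]
width: 0.0722
time_s: 7.0
tcp_pos: [0.521, 0.3642, 0.0223]
ee_rot: [1.105, 1.27, -1.117]
ft_force: [-0.3, -1.1, -1.1]
width: 0.0719
time_s: 7.2
tcp_pos: [0.5245, 0.3672, 0.028]
ee_rot: [1.113, 1.268, -1.109]
ft_force: [0.8, 0.4, 0.8]
width: 0.0719
```

```bash
python3 -m creep '[[0,0,0,0],[0,0,0,0],[0,0,0,0],[0,0,0,0],[0,0,0,0]]' 0.02 50
python3 -m creep '[[0,0,0,0],[0,0,0.02,0],[0,0,0.05,0],[0,0,0.09,0],[0,0,0.12,0]]'
python3 -m creep '[[0,0,0,0],[0,0,0,0]]'
```

```text
time_s: 7.7
tcp_pos: [0.5242, 0.3675, 0.0281]
ee_rot: [1.113, 1.269, -1.108]
ft_force: [-0.3, -0.2, 6.4]
width: 0.0338
time_s: 8.2
tcp_pos: [0.5235, 0.3669, 0.1484]
ee_rot: [1.112, 1.269, -1.11]
ft_force: [0.4, 1.7, -0.7]
width: 0.0341
time_s: 8.4
tcp_pos: [0.5234, 0.3669, 0.1467]
ee_rot: [1.111, 1.269, -1.11]
ft_force: [-0.9, 0.3, -2.1]
width: 0.0344
```

```bash
python3 -m creep '[[0,-0.03,0,0],[-0.004,-0.08,0,0],[-0.008,-0.13,0,0],[-0.012,-0.175,0,0],[-0.012,-0.197,0,0]]'
python3 -m creep '[[0,0,0,0],[0,0,-0.03,0],[0,0,-0.07,0],[0,0,-0.1,0],[0,0,-0.11,0]]'
python3 -m creep '[[0,0,0,0],[0,0,0,0],[0,0,0,0]]'
```

```text
time_s: 8.9
tcp_pos: [0.5096, 0.164, 0.1441]
ee_rot: [1.11, 1.268, -1.119]
ft_force: [0.5, 0.5, -0.6]
width: 0.0342
time_s: 9.4
tcp_pos: [0.5073, 0.1696, 0.0316]
ee_rot: [1.104, 1.274, -1.117]
ft_force: [-0.5, -0.5, -1.6]
width: 0.034
time_s: 9.7
tcp_pos: [0.5126, 0.1706, 0.038]
ee_rot: [1.113, 1.268, -1.108]
ft_force: [-0.6, -0.1, -2.2]
width: 0.0341
```

```bash
python3 -m creep '[[-0.001,0,-0.005,0],[-0.001,0,-0.008,0],[-0.001,0,-0.0095,0],[-0.001,0,-0.0105,0],[-0.001,0,-0.0105,0]]'
python3 -m creep '[[0,0,0,0],[0,0,0,0],[0,0,0,0],[0,0,0,0]]' 0.062
python3 -m creep '[[0,0,0.02,0],[0,0,0.05,0],[0,0,0.09,0],[0,0,0.13,0],[0,0,0.16,0]]'
```

```text
time_s: 10.2
tcp_pos: [0.5105, 0.17, 0.028]
ee_rot: [1.111, 1.27, -1.111]
ft_force: [-6.6, -2.2, 14.4]
width: 0.0346
time_s: 10.6
tcp_pos: [0.5102, 0.1698, 0.0256]
ee_rot: [1.111, 1.269, -1.111]
ft_force: [0.7, -0.7, -0.0]
width: 0.062
time_s: 11.1
tcp_pos: [0.5109, 0.1699, 0.1883]
ee_rot: [1.112, 1.268, -1.109]
ft_force: [-0.0, -0.1, 0.1]
width: 0.0622
```

```bash
python3 -m creep '[[-0.01,0.03,0,0],[-0.032,0.07,0,0],[-0.055,0.12,0,0],[-0.078,0.17,0,0],[-0.088,0.191,0,0]]' 0.076
python3 -m creep '[[0,0,0,0],[0,0,-0.03,0],[0,0,-0.07,0],[0,0,-0.1,0],[0,0,-0.12,0]]'
python3 -m creep '[[0,0,-0.02,0],[0,0,-0.032,0],[0,0,-0.032,0],[0,0,-0.032,0]]'
```

```text
time_s: 11.6
tcp_pos: [0.4197, 0.3645, 0.1857]
ee_rot: [1.108, 1.272, -1.108]
ft_force: [0.3, 0.5, 0.0]
width: 0.0759
time_s: 12.1
tcp_pos: [0.4216, 0.3589, 0.0631]
ee_rot: [1.108, 1.268, -1.114]
ft_force: [-0.9, 0.5, 0.8]
width: 0.0756
time_s: 12.5
tcp_pos: [0.4228, 0.3608, 0.0343]
ee_rot: [1.111, 1.269, -1.111]
ft_force: [-0.1, 0.9, -0.4]
width: 0.0762
```

```bash
python3 -m creep '[[0,0,0,0],[0,0,0,0],[0,0,0,0],[0,0,0,0],[0,0,0,0]]' 0.025 60
python3 -m creep '[[0,0,0,0],[0,0,0.02,0],[0,0,0.05,0],[0,0,0.09,0],[0,0,0.12,0]]'
python3 -m creep '[[0,0,0,0],[0,0,0,0]]'
```

```text
time_s: 13.0
tcp_pos: [0.423, 0.3615, 0.0351]
ee_rot: [1.112, 1.269, -1.109]
ft_force: [-1.0, -0.3, 5.8]
width: 0.0398
time_s: 13.5
tcp_pos: [0.4225, 0.3608, 0.1557]
ee_rot: [1.112, 1.269, -1.11]
ft_force: [-0.5, 0.9, -2.2]
width: 0.0397
time_s: 13.7
tcp_pos: [0.4223, 0.3608, 0.154]
ee_rot: [1.111, 1.269, -1.11]
ft_force: [0.8, -0.2, -1.0]
width: 0.0397
```

```bash
python3 -m creep '[[0.015,-0.016,0,0],[0.04,-0.044,0,0],[0.06,-0.068,0,0],[0.0745,-0.081,0,0],[0.0745,-0.081,0,0]]'
python3 -m creep '[[0,0,0,0],[0,0,-0.03,0],[0,0,-0.07,0],[0,0,-0.1,0],[0,0,-0.11,0]]'
python3 -m creep '[[0,0,0,0],[0,0,0,0],[0,0,0,0]]'
```

```text
time_s: 14.2
tcp_pos: [0.4981, 0.2755, 0.1517]
ee_rot: [1.112, 1.265, -1.118]
ft_force: [-0.8, 0.0, -0.4]
width: 0.0397
time_s: 14.7
tcp_pos: [0.4926, 0.2797, 0.0396]
ee_rot: [1.103, 1.273, -1.115]
ft_force: [0.0, -0.0, -1.6]
width: 0.0395
time_s: 15.0
tcp_pos: [0.4979, 0.2809, 0.0458]
ee_rot: [1.113, 1.269, -1.107]
ft_force: [0.1, 0.5, -0.5]
width: 0.0399
```

```bash
python3 -m creep '[[-0.001,-0.001,-0.005,0],[-0.001,-0.001,-0.008,0],[-0.001,-0.001,-0.0095,0],[-0.001,-0.001,-0.0105,0],[-0.001,-0.001,-0.0105,0]]'
python3 -m creep '[[0,0,0,0],[0,0,0,0],[0,0,0,0],[0,0,0,0]]' 0.064
python3 -m creep '[[0,0,0.02,0],[0,0,0.05,0],[0,0,0.09,0],[0,0,0.13,0],[0,0,0.15,0]]'
```

```text
time_s: 15.5
tcp_pos: [0.4959, 0.2788, 0.0351]
ee_rot: [1.111, 1.27, -1.111]
ft_force: [-3.6, -3.1, 11.6]
width: 0.0395
time_s: 15.9
tcp_pos: [0.4957, 0.2787, 0.0331]
ee_rot: [1.11, 1.269, -1.111]
ft_force: [0.3, 0.2, -0.0]
width: 0.064
time_s: 16.4
tcp_pos: [0.4973, 0.2796, 0.1872]
ee_rot: [1.115, 1.268, -1.106]
ft_force: [0.3, 0.7, -0.4]
width: 0.0638
```

```bash
python3 -m creep '[[0.02,0.004,0,-4],[0.06,0.012,0,-9],[0.1,0.02,0,-14],[0.1175,0.0236,0,-16.8],[0.1175,0.0236,0,-16.8]]' 0.07
python3 -m creep '[[0,0,0,0],[0,0,-0.03,0],[0,0,-0.08,0],[0,0,-0.12,0],[0,0,-0.15,0]]'
python3 -m creep '[[0,0,0,0],[0,0,0,0],[0,0,0,0]]'
python3 - <<'E'
from h import *
s=bot.get_state();M=R.from_rotvec(s["ee_rot"]).as_matrix();print("jaw yaw",np.arctan2(M[1,1],M[0,1]))
E
```

```text
time_s: 16.9
tcp_pos: [0.6152, 0.3019, 0.1821]
ee_rot: [1.327, 1.126, -1.328]
ft_force: [0.2, 0.4, 0.0]
width: 0.0699
time_s: 17.4
tcp_pos: [0.6104, 0.3021, 0.0308]
ee_rot: [1.323, 1.132, -1.328]
ft_force: [1.1, 0.6, -0.1]
width: 0.0698
time_s: 17.7
tcp_pos: [0.6146, 0.3033, 0.0363]
ee_rot: [1.329, 1.129, -1.322]
ft_force: [0.1, -0.0, 0.5]
width: 0.0698
jaw yaw -0.15974716996393173
```

```bash
python3 -m creep '[[0,0,-0.015,0],[0,0,-0.025,0],[0,0,-0.03,0],[0,0,-0.03,0]]'
python3 -m creep '[[0,0,0,0],[0,0,0,0],[0,0,0,0],[0,0,0,0],[0,0,0,0]]' 0.03 50
python3 -m creep '[[0,0,0,0],[0,0,0.02,0],[0,0,0.06,0],[0,0,0.1,0],[0,0,0.14,0]]'
python3 -m creep '[[0,0,0.025,0],[0,0,0.025,0],[0,0,0.025,0]]'
```

```text
time_s: 18.1
tcp_pos: [0.6123, 0.3019, 0.0018]
ee_rot: [1.324, 1.129, -1.329]
ft_force: [-0.3, -0.2, 0.1]
width: 0.0702
time_s: 18.6
tcp_pos: [0.6138, 0.3026, 0.0039]
ee_rot: [1.327, 1.129, -1.325]
ft_force: [0.0, -0.1, 2.6]
width: 0.0412
time_s: 19.1
tcp_pos: [0.6126, 0.302, 0.144]
ee_rot: [1.325, 1.129, -1.328]
ft_force: [0.2, -0.0, -0.5]
width: 0.0416
time_s: 19.4
tcp_pos: [0.613, 0.3023, 0.168]
ee_rot: [1.326, 1.129, -1.327]
ft_force: [-0.2, -0.1, -0.0]
width: 0.041
```

```bash
cat > m1.py <<'E'
from h import *
import sys
b=np.array([.430,.2149]);t=.133;E=np.array([[np.cos(t),np.sin(t)],[-np.sin(t),np.cos(t)]])
for n in("scene","side"):
    im,d,m,T=grab(n,f"{n}_{sys.argv[1]}");W=cloud(d,m,T);P=W.reshape(-1,3)
    for k,x,y,z in(("drop",.075,0,.062),("tall",.075,.055,.098),("squat",.075,-.055,.082)):
        c=b+E.T@[x,y];q=P[(np.hypot(*(P[:,:2]-c).T)<.025)&(abs(P[:,2]-z)<.006)]
        if len(q)<4: print(n,k,len(q));continue
        lo,hi=np.percentile(q[:,:2],[3,97],axis=0);print(n,k,E@((lo+hi)/2-b),(hi-lo)*1e3,q[:,2].mean())
    for z in(.032,.062):
        q=P[(np.hypot(*(P[:,:2]-b).T)<.055)&(abs(P[:,2]-z)<.005)]
        q=q[(E@(q[:,:2]-b).T)[0]<.03]
        if len(q)>40: c,a,dm=rect(q);print(n,"box/carton",z,len(q),E@(c-b),a-t,dm,q[:,2].mean(),q[:,2].std())
E
python3 m1.py a
python3 - <<'E'
import cv2
a=cv2.imread("pics/scene_a.png")[90:310,200:400];b=cv2.imread("pics/side_a.png")[150:370,220:420]
cv2.imwrite("pics/a.png",cv2.resize(cv2.hconcat([a,b]),None,fx=2,fy=2))
E
```

```text
scene drop [ 0.0754 -0.0013] [16.211  17.7601] 0.06220127837754821
scene tall [0.0738 0.0526] [25.3255 24.6133] 0.09840541919618638
scene squat [ 0.073  -0.0564] [22.3611 23.209 ] 0.08214160414270896
scene box/carton 0.032 398 [ 0.0006 -0.    ] -0.0019332426762932453 [41.2431 90.4725] 0.03247366218605775 0.002207918783415071
side drop 0
side tall [0.075  0.0551] [25.2923 25.6721] 0.0968077704770238
side squat [ 0.0747 -0.055 ] [23.1541 24.9212] 0.08075812133311314
side box/carton 0.032 484 [0.0014 0.0014] -0.0050937657447016615 [38.3083 92.6591] 0.031055410213033926 0.0013247326166420654
```

View pics/a.png

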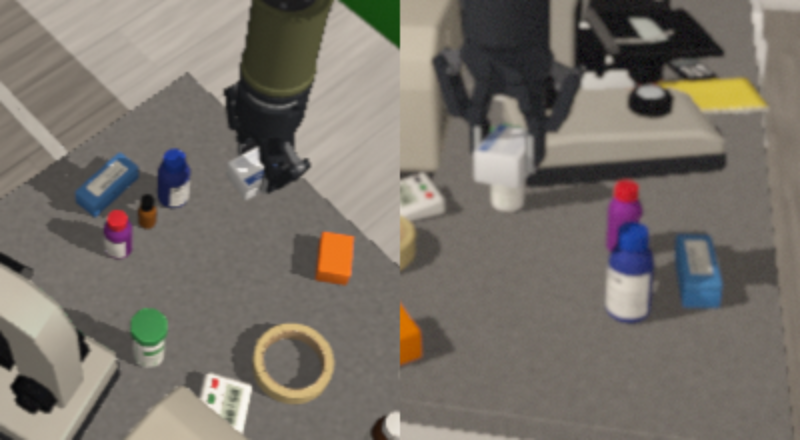

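The three bottles stand within 3 mm of their targets in both views, and the carton is held level. Next I move it to the box.

```bash
python3 -m creep '[[-0.02,-0.0095,0,2],[-0.06,-0.0285,0,5],[-0.1,-0.048,0,9],[-0.14,-0.067,0,13],[-0.165,-0.079,0,16.8]]'
python3 -m creep '[[-0.018,-0.0085,0,0],[-0.018,-0.0085,-0.02,0],[-0.018,-0.0085,-0.06,0],[-0.018,-0.0085,-0.1,0],[-0.018,-0.0085,-0.115,0]]'
python3 -m creep '[[0,0,0,0],[0,0,0,0],[0,0,0,0]]'
python3 - <<'E'
from h import *
s=bot.get_state();M=R.from_rotvec(s["ee_rot"]).as_matrix();print("jaw yaw",np.arctan2(M[1,1],M[0,1]))
E
```

```text
time_s: 20.0
tcp_pos: [0.4445, 0.2215, 0.1661]
ee_rot: [1.105, 1.272, -1.113]
ft_force: [0.4, -0.2, 0.3]
width: 0.041
time_s: 20.5
tcp_pos: [0.4263, 0.2126, 0.0482]
ee_rot: [1.104, 1.272, -1.118]
ft_force: [-0.2, -0.1, 0.1]
width: 0.0412
time_s: 20.8
tcp_pos: [0.431, 0.2153, 0.0542]
ee_rot: [1.112, 1.269, -1.109]
ft_force: [0.1, 1.1, -0.7]
width: 0.0408
jaw yaw 0.13293046285365917
```

```bash
python3 -m creep '[[-0.0005,0,-0.008,0],[-0.0005,0,-0.014,0],[-0.0005,0,-0.017,0],[-0.0005,0,-0.0185,0],[-0.0005,0,-0.019,0]]'
python3 -m creep '[[0,0,0,0],[0,0,0,0]]'
```

```text
time_s: 21.3
tcp_pos: [0.4295, 0.2147, 0.0348]
ee_rot: [1.11, 1.27, -1.112]
ft_force: [-3.7, -2.6, 9.2]
width: 0.0413
time_s: 21.5
tcp_pos: [0.4296, 0.2148, 0.0349]
ee_rot: [1.11, 1.269, -1.111]
ft_force: [-3.0, -1.8, 6.3]
width: 0.0412
```

The carton is seated, with contact force at the expected height. I release, rise and check.

```bash
python3 -m creep '[[0,0,0,0],[0,0,0,0],[0,0,0,0],[0,0,0,0]]' 0.056
python3 -m creep '[[0,0,0.015,0],[0,0,0.04,0],[0,0,0.08,0],[0,0,0.13,0],[0,0,0.18,0]]'
python3 -m creep '[[0,0.03,0.02,0],[0,0.08,0.03,0],[0,0.13,0.03,0],[0,0.17,0.03,0],[0,0.2,0.03,0]]'
python3 m1.py b
python3 - <<'E'
import cv2
a=cv2.imread("pics/scene_b.png")[90:310,200:400];b=cv2.imread("pics/side_b.png")[150:370,220:420]
cv2.imwrite("pics/b.png",cv2.resize(cv2.hconcat([a,b]),None,fx=2,fy=2))
E
```

```text
time_s: 21.9
tcp_pos: [0.4299, 0.2149, 0.0343]
ee_rot: [1.111, 1.269, -1.111]
ft_force: [1.2, -0.1, 0.1]
width: 0.0562
time_s: 22.4
tcp_pos: [0.4293, 0.2145, 0.2158]
ee_rot: [1.11, 1.269, -1.111]
ft_force: [0.4, 0.8, 0.3]
width: 0.056
time_s: 22.9
tcp_pos: [0.4286, 0.4182, 0.2439]
ee_rot: [1.109, 1.271, -1.109]
ft_force: [0.1, 1.0, 0.1]
width: 0.0562
scene drop [ 0.0748 -0.001 ] [16.0157 16.1905] 0.061678038066488174
scene tall [0.0732 0.0523] [25.1462 25.6277] 0.0982633120338206
scene squat [ 0.0739 -0.0564] [22.233  22.1817] 0.08212202050279419
scene box/carton 0.032 114 [ 0.0035 -0.0008] -0.14249057401866083 [37.655  92.5652] 0.03226099601041431 0.0023605254601328013
scene box/carton 0.062 304 [-0.0007  0.0006] -0.011677632591595488 [45.6772 61.8821] 0.06251971132049446 0.0019613526164690104
side drop 0
side tall [0.075  0.0547] [25.2479 26.3149] 0.09671563337628229
side squat [ 0.0749 -0.0543] [22.8446 21.9203] 0.08064749117654214
side box/carton 0.032 171 [0.0007 0.015 ] 0.014039731751729567 [41.4799 66.0414] 0.03154722053864456 0.0023705614758020963
side box/carton 0.062 374 [0.0007 0.0021] -0.019178400834668485 [42.5105 63.777 ] 0.06123727466394967 0.0012677483464385538
```

View pics/b.png

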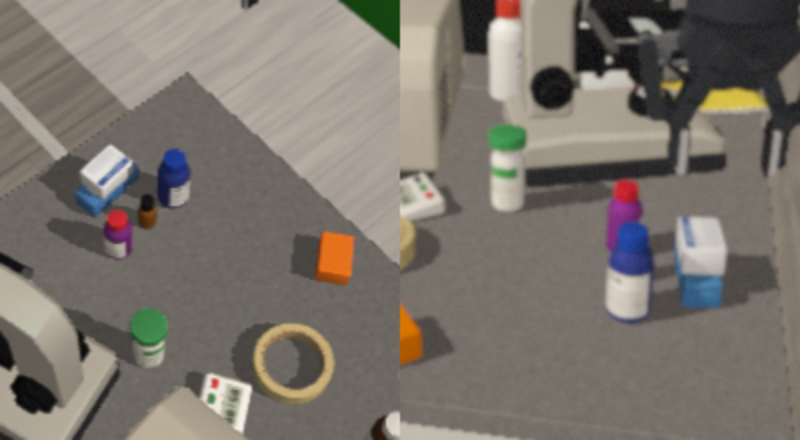

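Both views show the carton flat on the box and the three bottles upright in a row. The vial, timer and tape look unmoved, and the gripper is clear.

```bash
python3 -m creep '[[0,0,0,0],[0,0,0,0],[0,0,0,0]]'; python3 -c "
from cell import bot
print(bot.job_done())"
```

```text
time_s: 23.3
tcp_pos: [0.4306, 0.4133, 0.2446]
ee_rot: [1.113, 1.268, -1.112]
ft_force: [-0.8, 0.1, -0.7]
width: 0.0557
the job is handed in; nothing more can be done
None
```

The kit is set out and the job is handed in, at about 23 s on the robot's clock. I placed the dropper, the purple bottle, the tall bottle and then the carton, each in one grasp.

The last measurements, in the box's frame, were all well inside tolerance:

| Item | Measured (x behind, y left) | Target |
|---|---|---|
| Dropper | 75, −1 mm | 75, 0 mm |
| Tall bottle | 73–75, 52–55 mm | 75, 55 mm |
| Shorter bottle | 74–75, −54 to −56 mm | 75, −55 mm |
| Carton | within 1 mm across, 2 mm along, 0.02 rad | 0, 0, 0 |

- **Camera agreement:** the scene and side cameras differed by up to about 2.5 mm.
- **Dropper:** the side camera could not see it behind the tall bottle, so its position rests on the scene camera alone.
- **Box-top reading:** the repeat measurement of the box's top was meaningless once the carton covered it, so I ignored it.
- **Bystanders:** the vial, timer and tape look unmoved in the pictures. I did not measure them again.

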